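Put the train turntable back in service

TASK

First lift the black engine off the turntable and park it upright on the siding, wheels on the track and lined up with it, in the free stretch between the wooden tank wagon and the buffer stop. Then lift the turntable's two-hole track piece out of its fitted tray and lower it gently, without dropping it, over the two pegs of the turntable disc (either way round, flat side down, grooves up) until it lies fully home on the disc. Leave the wagon and everything else on the table where it stands.

Things in the scene. Friction and masses are not known exactly. Their poses are not given: they have to be found in the camera images.
- turntable: Fixed round wooden turntable base, 190 mm across, 14 mm high, origin at the centre of its underside on the table; carries the spinning disc (170 mm across, top 26 mm above the table).
- disc_seat (a point): Centre of the flat top face of the turntable disc, 26 mm above the table; z up, x along the line of the two pegs; it turns with the disc. The pegs stand at x = +55 and -55 mm: 10 mm thick, 14 mm tall, upper 6 mm tapering to 5 mm. The seated track piece has its origin here. A steel pivot cap lies flush in the centre.
- disc (a joint): Angle of the disc about its vertical pivot relative to the base (rad, growing counter-clockwise from above); it turns with light friction.
- bridge_track: Loose turntable track piece of plain beech, 144 x 40 x 18 mm (x, y, z), 90 g, two dark grooves along its top, and two vertical 12.5 mm through holes at x = +55 and -55 mm. Origin at the centre of its underside, x along its length, z up. Starts in the tray's cavity.
- tray: Fixed wooden fitted tray, 190 x 110 x 22 mm, origin at the centre of its underside, x along its length. Its cavity, 148 x 44 mm and 14 mm deep (floor 8 mm above the table), holds the track piece, which stands 4 mm proud. In the middle of both long sides a finger well 60 mm wide (along x), open to the tray's outer edge and down to the cavity floor, gives access to the sides of the track piece.
- engine: Loose black wooden engine, 68 x 31 mm, 52 mm high (cab at the rear, -x; funnel at the front, +x, top 53 mm up), sides vertical and 30 mm apart from 6 to 37 mm height, 120 g. Origin at the centre between the wheels' lowest points, x along its length, z up. Starts standing on the turntable disc between the pegs.
- siding: Fixed straight beech track, 260 x 40 x 12 mm, origin at the centre of its underside, x along its length; two dark grooves on top (flat for the wheels). Buffer stop: a 22 mm high block on its +x end, its face at x = +116 mm. The tank wagon stands on its -x half.
- wagon: Loose wooden tank wagon, 66 mm long, 31 mm wide, 38 mm high, standing on the -x half of the siding, origin at the centre between the wheels' lowest points, x along its length. Bystander.
- tree_a: Bystander: loose wooden cone tree, 95 mm high, 52 mm across, origin under its centre.
- tree_b: Bystander: loose wooden cone tree, 75 mm high, 52 mm across, origin under its centre.
- signal: Bystander: loose wooden semaphore signal, foot 40 x 40 mm, 97 mm high, origin under its foot's centre.
- barrel: Bystander: loose wooden barrel, 42 mm high, 36 mm across, origin under its centre; stands on the table just beyond one end of the tray.
- water_tower: Bystander: loose turned wooden water tower, 98 mm high, 40 mm across, origin under its centre; stands on the table close beside the turntable.
- house: Bystander: loose wooden toy house, 40 x 54 mm, about 63 mm high, origin under its centre.
There are look-alikes about, which are no part of the job. Leave any purple or red look-alike of the bridge_track alone.

How it is judged (in metres and radians):
On the way, in this order (a step that is already met when the one before it is completed fails the run):
1. the engine is parked and let go on the siding, between the wagon and the buffer stop (x of engine in the frame of siding between -0.03 and 0.09 m and y of engine in the frame of siding between -0.012 and 0.012 m and z of engine in the frame of siding between 0.009 and 0.015 m and angle between the x axis of engine and the x axis of siding, either way round below 0.2 rad and angle between engine's own z axis and vertical below 0.08 rad and contact force between the fingers and engine below 0.1 N and linear speed of engine below 0.03 m/s), for 0.2 s.
2. the track piece is lifted clear of the tray (z of bridge_track in the frame of tray above 0.035 m), for 0.1 s.
At the end, for the whole second after the job is handed in: Track piece released, at rest on the disc: centred within 4 mm, down within 2 mm, along the pegs within 0.06 rad, level. Engine released, upright on the siding, between wagon and buffer (x -30 to 90 mm), within 12 mm of its centre line, 3 mm of its height, 0.2 rad of its line. Wagon standing (x of engine in the frame of siding between -0.03 and 0.09 m and y of engine in the frame of siding between -0.012 and 0.012 m and z of engine in the frame of siding between 0.009 and 0.015 m and angle between the x axis of engine and the x axis of siding, either way round below 0.2 rad and angle between engine's own z axis and vertical below 0.08 rad and horizontal distance between bridge_track and disc_seat below 0.004 m and z of bridge_track in the frame of disc_seat between -0.003 and 0.002 m and angle between the x axis of bridge_track and the x axis of disc_seat, either way round below 0.06 rad and angle between bridge_track's own z axis and vertical below 0.035 rad and contact force between the fingers and engine below 0.1 N and contact force between the fingers and bridge_track below 0.1 N and linear speed of each of engine, bridge_track below 0.02 m/s and angle between wagon's own z axis and vertical below 0.1 rad); the robot touches nothing.
It fails at once if a bystander is shifted by more than 20 mm (distance of any of wagon, tree_a, tree_b, signal, house, barrel, water_tower from where it was at the start of the episode above 0.02 m).
It fails at once if a bystander is tipped (angle between any of wagon, tree_a, tree_b, signal, house, barrel, water_tower's own z axis and vertical above 0.5 rad).
It fails at once if the track piece is dropped onto the turntable (horizontal distance between bridge_track and disc_seat below 0.04 m and z of bridge_track in the frame of disc_seat below 0.03 m and linear speed of bridge_track above 0.5 m/s and contact force between the fingers and bridge_track below 0.1 N).
It also fails if it takes over 64 s, if anything falls off the work surface, if the arm or the gripper's body presses on something with over 40 N, if the wrist force passes 120 N, or if a joint passes its speed limit or range.

ROBOT

A 6-joint arm with a two-finger parallel gripper is mounted at the origin on the work surface. World frame = base frame: x ahead of the robot, y to its left, z up, the work surface at z = 0. Lengths are in mm, angles in rad, forces in N, time in s.
With the tool pointing down it reaches from about 275 to 1000 mm from the base axis. Payload 8.4 kg.
Tool frame: the origin (TCP) lies at the very end of the fingers, on their centre line; the grasp point (between the pads) lies 19 mm behind it; y points along the fingers, x is the direction in which the jaws open and shut, and the axes are right-handed (so a half turn about y gives the same grasp; the last joint's range is limited). The gripper opens to 85 mm and grips with 20 to 120 N. Pads are 22 mm wide; open, the fingers measure 114 mm over their backs; the gripper's body (76 mm by 85 mm) begins 54 mm behind the grasp point. The pads swing forward as they close: fully open they stand 13 mm farther back than shut.
Start: joints at [1.235, 0.353, 1.633, -0, 1.155, -0.002], TCP at [204.771, 590.506, 231.281] pointing down, gripper open.
Joint ranges: [-2.63, 2.63], [-0.92, 2.1], [0.06, 2.66], [-1.3, 4.44], [0, 2.69], [-3.02, 3.02]. Speed limits (rad/s): [2.22, 2.22, 2.79, 3.14, 3.14, 3.14].

INTERFACE

Orientations are given as [roll, pitch, yaw] about the fixed x, y, z axes, in that order (R = Rz(yaw) Ry(pitch) Rx(roll)).
In Python, from rig import r gives the robot as it stands.
- The arm moves only by the tool servo_tool, never from a script. Its argument "motion" is a list of rows, each a list of 7 numbers: the opening, from -1 (shut) to 1 (fully open), then the shift along the tool's x, y, z in m, then the turn, a rotation vector about the tool's x, y, z in units of 10 degrees (1.0 is 10 degrees). A call has 1 to 12 rows; each row is the pose to reach, as a shift and turn from the pose commanded when the call began, along the tool's axes at that moment; what a row does not reach only later rows make up. A row lasts 1/8 s, in which the tool goes at most 62.5 mm and 10.7 degrees, less where a joint would pass 70% of its speed; a pose out of reach is approached as far as the arm can. A call with a gripper value outside its range is refused whole. The fingers move at their own pace and stop on an object; "grip_force" is the grip in N (left out, the last holds). Time passes only in rows, so rows that repeat a pose let the fingers close. It gives the time, the measured TCP pose, the force and the opening at its end, in the units of the state.
- r.sense(): the state, without advancing time (a new reading comes with each control period).
- r.grab_frame(name): name is "scene" or "top"; returns the picture (384x512x3 uint8, red, green, blue); there is no depth.
- r.calibration(name): a dict with "fx", "fy", "cx", "cy" (pixels), "R" (3x3) and "t" (3): a world point X has camera coordinates R X + t. Camera axes: x right, y down, z forward; pixel columns grow to the right and rows downward; lengths in mm; the calibration is good to about 2 mm. A picture is of the moment at which its call begins. calibration takes no time and is no camera call.
- r.sign_off(): hands the job in, once; it reports no verdict.
The state is a dict: "clock": time; "qpos": joint angles; "qvel": joint speeds; "joint_efforts": joint torques, N m; "eef_pos": TCP position; "tcp_rot": TCP orientation; "contact_force": force on the tool from outside, world axes, zero at the start; "wrist_torque": the same for the moment, N m; "opening": opening from 0.0 (shut) to 1.0 (fully open).
Only numpy, scipy, OpenCV 4.12 (cv2) and the standard library are available. Lean on these libraries where they do the work, as an engineer would, in place of code of your own. Each camera call takes 0.05 s, during which the arm holds its last target. There are 200 camera calls.

## Working session

There is one attempt and no reset: what is moved stays moved. The work goes in short steps, Python scripts to look and compute and a tool call to move; the robot and the scene stay as the last step left them, time stands still between calls to the robot, and variables do not carry over. Pictures are saved under pics/ and viewed, on a budget of 10 in all, crops included, one or two more only if the job needs it, and the job is handed in when it is done.

Besides the shell and the picture viewer there is one more tool, called after "Call:" by a JSON object that holds its "api" and its "payload", one argument or row to a line. servo_tool: Moves the arm, as the interface text tells. Its arguments: {"type":"object","properties":{"motion":{"type":"array","items":{"type":"array","items":{"type":"number"}}},"grip_force":{"type":"number"}},"required":["motion"]}

```bash
ls; mkdir -p pics
python3 - <<'E'
from rig import r
import cv2,numpy as np
print(r.sense())
for n in("scene","top"):
    c=r.calibration(n);print(n,c)
    cv2.imwrite(f"pics/{n}0.png",r.grab_frame(n)[:,:,::-1])
E
```

```text
pics
{'clock': 0.0, 'qpos': array([ 1.23459251e+00,  3.53663006e-01,  1.63412220e+00,  1.77552825e-06,
        1.15515418e+00, -2.41821858e-03]), 'qvel': array([-0.00037456, -0.00035833,  0.00023424,  0.00134157,  0.00103794,
       -0.00102037]), 'joint_efforts': array([ 2.03738961e-05, -6.05249763e+01, -3.42074382e+01, -2.54213239e-05,
        9.14315024e-03,  9.20016362e-06]), 'eef_pos': array([204.62412483, 590.07311848, 230.55748654]), 'tcp_rot': array([-1.57079145e+00,  1.34672746e-03,  1.23701001e+00]), 'contact_force': array([-0.10961563, -0.54672202, -0.18985796]), 'wrist_torque': array([-0.00615213, -0.02724135,  0.03031317]), 'opening': 1.001229763456037}
scene {'fx': 441.12705260133094, 'fy': 441.12705260133094, 'cx': 257.85287804019083, 'cy': 194.2459195532098, 'R': array([[-0.8498628 ,  0.52687076, -0.01185003],
       [ 0.31188262,  0.484699  , -0.81718793],
       [-0.42480873, -0.69819344, -0.57624948]]), 't': array([ 366.44661071, -140.60674007, 1471.47269966])}
top {'fx': 354.90210505280885, 'fy': 354.90210505280885, 'cx': 254.11504370920713, 'cy': 186.37698424083848, 'R': array([[ 0.0195455 , -0.99916276,  0.03594083],
       [-0.98251311, -0.02585248, -0.1843899 ],
       [ 0.18516468, -0.03170834, -0.98219582]]), 't': array([  28.25158747,  487.39215761, 1069.97394074])}
```

View pics/top0.png

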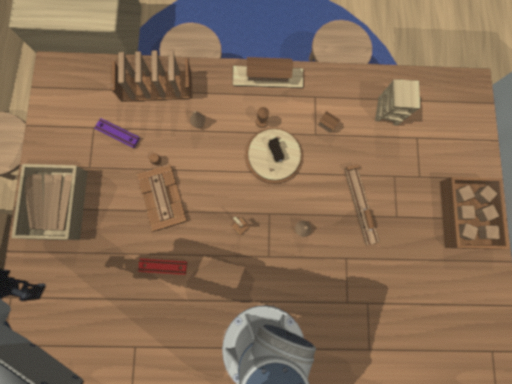

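View pics/scene0.png

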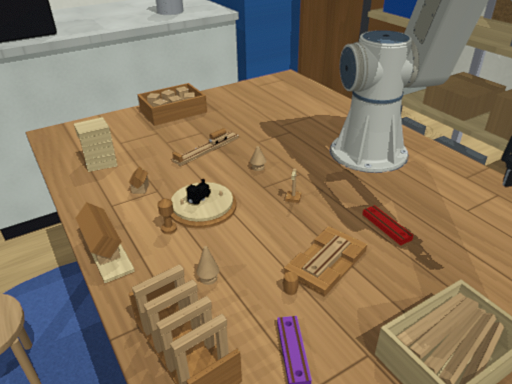

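Top view: turntable at about (275,155) with the black engine, tray at (163,198), siding from (350,170) to (373,242). I'll enlarge these.

Run:
```python
import cv2,numpy as np
t=cv2.imread("pics/top0.png");s=cv2.imread("pics/scene0.png")
def crop(i,x,y,w,h,W,H):
    o=cv2.resize(i[y:y+h,x:x+w],(W,H),interpolation=cv2.INTER_CUBIC);cv2.putText(o,f"{x},{y},{w}x{h}",(3,12),0,.4,(0,0,255),1);return o
a=np.hstack([crop(t,242,122,66,66,264,300),crop(t,130,150,66,88,225,300),crop(t,325,155,70,95,221,300)])
b=np.hstack([crop(s,150,165,100,75,400,300),crop(s,165,120,80,72,310,300)])
a=cv2.resize(a,(710,300))
cv2.imwrite("pics/m1.png",np.vstack([a,b]))
```

```text
(no output)
```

View pics/m1.png

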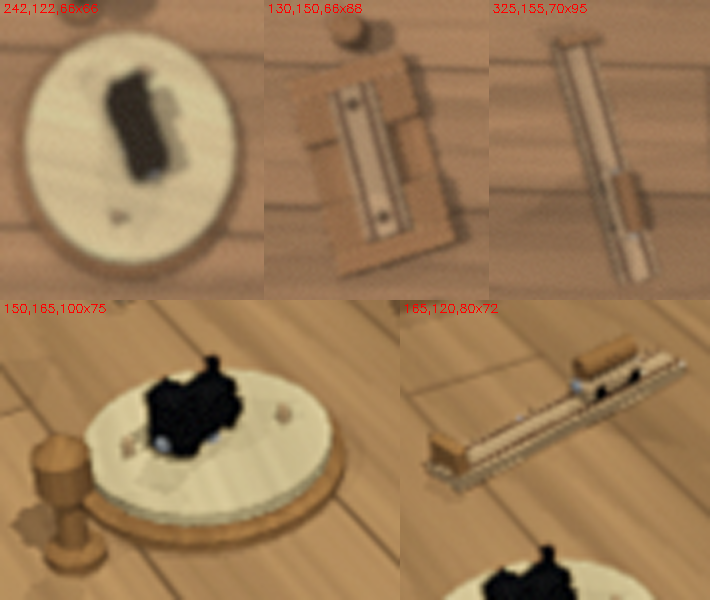

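```bash
cat > h.py <<'E'
import cv2,numpy as np
from rig import r
from scipy.optimize import least_squares
def cam(n):
    c=r.calibration(n);return c,-c["R"].T@c["t"]
def ray(n,uv,z):
    c,C=cam(n);uv=np.atleast_2d(np.asarray(uv,float))
    d=np.c_[(uv[:,0]-c["cx"])/c["fx"],(uv[:,1]-c["cy"])/c["fy"],np.ones(len(uv))]@c["R"]
    return (C+d*((z-C[2])/d[:,2])[:,None])[:,:2]
def proj(n,X):
    c,_=cam(n);p=np.atleast_2d(X)@c["R"].T+c["t"]
    return np.c_[p[:,0]/p[:,2]*c["fx"]+c["cx"],p[:,1]/p[:,2]*c["fy"]+c["cy"]]
def big(m):
    k=cv2.findContours(m.astype(np.uint8),cv2.RETR_EXTERNAL,cv2.CHAIN_APPROX_NONE)[0]
    return max(k,key=cv2.contourArea)[:,0,:] if k else None
def rect(p):
    (c,s,a)=cv2.minAreaRect(np.float32(p));
    if s[0]<s[1]: s=s[::-1];a+=90
    return np.round(c,1),np.round(s,1),round((a+90)%180-90,1)
def circ(p):
    f=least_squares(lambda q:np.hypot(*(p-q[:2]).T)-q[2],[*p.mean(0),85],loss="soft_l1").x
    return f.round(1)
def roi(img,x,y,w,h):
    o=np.zeros_like(img);o[y:y+h,x:x+w]=img[y:y+h,x:x+w];return o
E
python3 - <<'E'
from h import *
for n in("top","scene"):
    print(n,cam(n)[1].round())
t=cv2.imread("pics/top0.png");s=cv2.imread("pics/scene0.png")
hsv=lambda i:cv2.cvtColor(i,cv2.COLOR_BGR2HSV)
for n,i,b,eb in(("top",t,(235,118,80,75),(255,130,40,40)),("scene",s,(160,170,85,60),(178,170,40,45))):
    g=roi(i,*b);h=hsv(g)
    print(n,"px disc",i[160,260] if n=="top" else i[212,205], "wood",i[110,300],"eng",i[150,277])
    V=h[...,2].astype(int)
    m=(g[...,0]>(105 if n=="top" else 95))
    k=big(cv2.morphologyEx(m.astype(np.uint8),cv2.MORPH_CLOSE,np.ones((5,5))));print("disc",len(k),circ(ray(n,k,26)))
    e=roi(i,*eb);m=(e.max(2)<75)&(e.max(2)>0);k=big(m);print("eng",m.sum(),rect(k))
    for z in(12+26,26+52):print(z,rect(ray(n,k,z)),ray(n,k.mean(0),z))
print("pegs scene",ray("scene",[[182,201.8],[221,193.2]],36),"top",ray("top",[272,169.7],36))
# track & siding
h=hsv(t)
print("trk px",t[190,160],"tray",t[215,150],"table",t[100,220])
print("sid px",t[190,356],t[183,353])
E
```

```text
top [ 280.   75. 1140.]
scene [980. 902. 737.]
top px disc [142 185 205] wood [ 99 138 179] eng [33 43 49]
disc 143 [600.7 -23.9  83.8]
eng 193 (array([275.7, 149.6]), array([21.2,  9.6]), 70.3)
38 (array([610.8, -28.1]), array([70.5, 31.5]), 19.5) [[611.71979785 -28.78937756]]
78 (array([598.8, -24.3]), array([68. , 30.4]), 19.5) [[599.68383527 -25.03019432]]
scene px disc [153 199 214] wood [ 83 127 165] eng [ 81 126 162]
disc 208 [598.7 -20.   85.4]
eng 370 (array([196.9, 191.7]), array([25.8, 19.1]), -37.9)
38 (array([596.7, -48.5]), array([120.5,  61.3]), 65.7) [[600.05257349 -45.98355215]]
78 (array([618.7,   5.9]), array([113.6,  57.8]), 65.7) [[621.80477532   8.26129185]]
pegs scene [[654.45604916 -28.20045614]
 [546.63827299  -6.93639343]] top [[544.08644965 -17.07710619]]
trk px [105 138 168] tray [ 75 109 150] table [ 93 128 166]
sid px [100 131 160] [ 92 120 149]
```

Run:
```python
from h import *
t=cv2.imread("pics/top0.png");s=cv2.imread("pics/scene0.png")
def up(i,b,f=4):
    x,y,w,h=b;return cv2.resize(i[y:y+h,x:x+w],None,fx=f,fy=f,interpolation=cv2.INTER_CUBIC)
out=[]
for n,i,b in(("top",t,(130,150,70,90)),("top",t,(330,155,60,95)),("scene",s,(280,220,95,80)),("scene",s,(165,125,85,45))):
    S=cv2.cvtColor(up(i,b),cv2.COLOR_BGR2HSV)[...,1]
    for th in(98,104,108):
        m=cv2.morphologyEx((S<th).astype(np.uint8),cv2.MORPH_CLOSE,np.ones((9,9)))
        k=big(m)
        if k is None: continue
        k=(k+.5)/4-.5+b[:2]; p=ray(n,k,26 if b[3] in(90,80) else 12); print(n,b,th,rect(p))
    out.append(cv2.resize(np.hstack([up(i,b),cv2.cvtColor(m*255,cv2.COLOR_GRAY2BGR)]),(400,290)))
cv2.imwrite("pics/m2.png",np.vstack([np.hstack(out[:2]),np.hstack(out[2:])]))
```

```text
top (130, 150, 70, 90) 98 (array([451.1, 328.3]), array([142.2,  33.4]), 18.9)
top (130, 150, 70, 90) 104 (array([449.7, 332.5]), array([145. ,  44.2]), 19.1)
top (130, 150, 70, 90) 108 (array([450. , 332.7]), array([146.7,  45.5]), 19.0)
top (330, 155, 60, 95) 98 (array([ 437.1, -310.2]), array([245.5,  44.6]), 14.6)
top (330, 155, 60, 95) 104 (array([ 440.8, -309.1]), array([256. ,  49.5]), 14.6)
top (330, 155, 60, 95) 108 (array([ 439.6, -300.9]), array([271.5, 109.8]), 23.7)
scene (280, 220, 95, 80) 98 (array([410.2, 320.8]), array([20.6, 15.9]), 19.6)
scene (280, 220, 95, 80) 104 (array([448.3, 334.2]), array([144.9,  19.9]), 18.9)
scene (280, 220, 95, 80) 108 (array([447.9, 337.2]), array([147.2,  46.8]), 18.6)
scene (165, 125, 85, 45) 98 (array([ 494.7, -307.7]), array([93.4, 25.5]), 17.4)
scene (165, 125, 85, 45) 104 (array([ 438.2, -318.4]), array([242.8,  52.3]), 21.1)
scene (165, 125, 85, 45) 108 (array([ 445.7, -312.2]), array([270.5,  71.4]), 14.1)
```

View pics/m2.png

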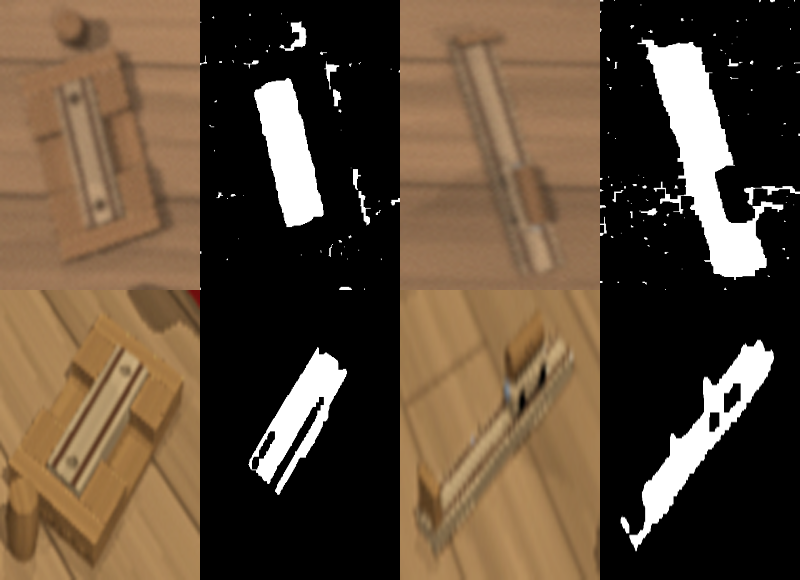

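Run:
```python
from h import *
t=cv2.imread("pics/top0.png");s=cv2.imread("pics/scene0.png")
c0=np.array([440,-310.])
out=[]
for n,i in(("top",t),("scene",s)):
  a=np.radians(15.5);ex=np.array([np.cos(a),np.sin(a)]);ey=np.array([-ex[1],ex[0]])
  X,Y=np.meshgrid(np.arange(-150,151),np.arange(40,-41,-1))
  P=c0+X[...,None]*ex+Y[...,None]*ey
  uv=proj(n,np.c_[P.reshape(-1,2),np.full(X.size,12)]).astype(np.float32).reshape(*X.shape,2)
  w=cv2.remap(i,uv,None,cv2.INTER_CUBIC)
  big_=cv2.resize(w,None,fx=2.6,fy=3.4,interpolation=cv2.INTER_CUBIC)
  for k in range(-150,151,50): cv2.putText(big_,str(k),(int((k+150)*2.6),10),0,.35,(0,0,255))
  for k in(-20,0,20): cv2.line(big_,(0,int((40-k)*3.4)),(12,int((40-k)*3.4)),(0,0,255))
  out.append(big_)
cv2.imwrite("pics/m3.png",np.vstack(out))
```

```text
(no output)
```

View pics/m3.png

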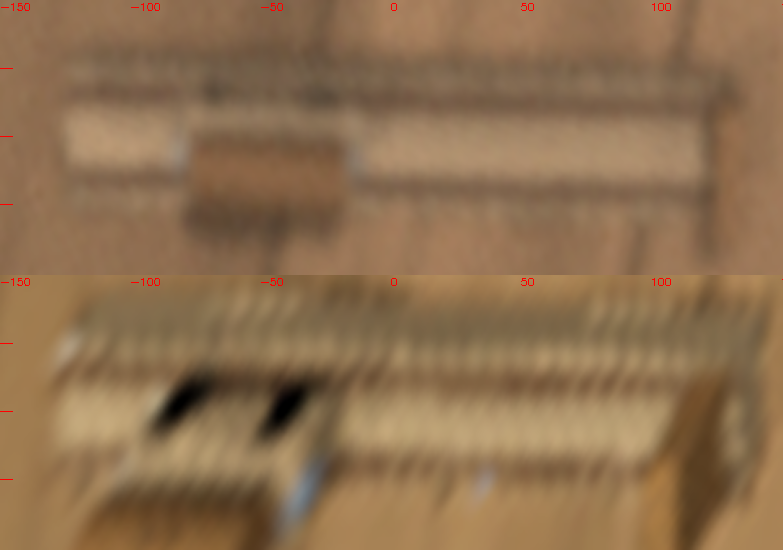

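Rectified views show the siding at yaw ≈14.6° with its centre near (442.6, −311.8). The wagon ends at about x = −19 and the buffer face is at +116, so I'll park at x ≈ +45, which is (486, −300). The engine is near (607, −27) at yaw 19.5°, and the track piece is at (449.5, 332.5) at yaw 19°.

```bash
cat > d.py <<'E'
import sys,numpy as np
from rig import r
from scipy.spatial.transform import Rotation as Ro
s=r.sense();x,y,z,yaw=map(float,sys.argv[1:5])
R=Ro.from_euler('xyz',s['tcp_rot']);d=np.array([x,y,z])-s['eef_pos']
T=Ro.from_euler('xyz',[-np.pi/2,0,np.radians(yaw)])
print("t",s['clock'],"pos",s['eef_pos'].round(1),"rpy",np.degrees(s['tcp_rot']).round(2),"open",s['opening'],"F",s['contact_force'].round(2),"q6",s['qpos'][5])
print("shift",(R.inv().apply(d)/1000).round(4),"rot",(np.degrees((R.inv()*T).as_rotvec())/10).round(3))
E
python3 d.py 607 -27 150 109.5
```

```text
t 0.1 pos [204.6 590.1 230.6] rpy [-9.000e+01  7.000e-02  7.087e+01] open 1.0035772801136251 F [-0.66 -0.28 -0.01] q6 -0.002366896179885168
shift [-0.4511  0.0812 -0.5824] rot [-3.000e-03 -3.863e+00 -7.000e-03]
```

Call:
{"api": "servo_tool", "payload": {
  "motion": [
    [0.3,-0.451,0.081,-0.582,0,-3.86,0],
    [0.3,-0.451,0.081,-0.582,0,-3.86,0],
    [0.3,-0.451,0.081,-0.582,0,-3.86,0],
    [0.3,-0.451,0.081,-0.582,0,-3.86,0],
    [0.3,-0.451,0.081,-0.582,0,-3.86,0],
    [0.3,-0.451,0.081,-0.582,0,-3.86,0],
    [0.3,-0.451,0.081,-0.582,0,-3.86,0],
    [0.3,-0.451,0.081,-0.582,0,-3.86,0],
    [0.3,-0.451,0.081,-0.582,0,-3.86,0],
    [0.3,-0.451,0.081,-0.582,0,-3.86,0],
    [0.3,-0.451,0.081,-0.582,0,-3.86,0],
    [0.3,-0.451,0.081,-0.582,0,-3.86,0]
  ]
}}

```text
clock: 1.6
eef_pos: [607.7, -28.4, 149.8]
tcp_rot: [-1.571, -0.0, 1.91]
contact_force: [0.8, 0.4, 0.4]
opening: 0.65
```

```bash
python3 d.py 607 -27 34 109.5
```

```text
t 1.6 pos [607.7 -28.4 149.8] rpy [-8.9990e+01 -1.0000e-02  1.0944e+02] open 0.6497861764753922 F [0.76 0.37 0.37] q6 -1.959334194504979
shift [1.500e-03 1.158e-01 1.000e-04] rot [-0.001 -0.006  0.001]
```

Call:
{"api": "servo_tool", "payload": {
  "motion": [
    [0.3,0.001,0.04,0,0,0,0],
    [0.3,0.001,0.08,0,0,0,0],
    [0.3,0.001,0.105,0,0,0,0],
    [0.3,0.001,0.114,0,0,0,0],
    [0.3,0.001,0.114,0,0,0,0],
    [-0.2,0.001,0.114,0,0,0,0],
    [-0.5,0.001,0.114,0,0,0,0],
    [-1,0.001,0.114,0,0,0,0],
    [-1,0.001,0.114,0,0,0,0],
    [-1,0.001,0.114,0,0,0,0],
    [-1,0.001,0.114,0,0,0,0]
  ],
  "grip_force": 30
}}

```text
clock: 2.98
eef_pos: [607.5, -25.3, 37.6]
tcp_rot: [-1.573, 0.001, 1.911]
contact_force: [-1.0, 0.3, 7.3]
opening: 0.35
```

Call:
{"api": "servo_tool", "payload": {
  "motion": [
    [-1,0,0,0,0,0,0],
    [-1,0,-0.01,0,0,0,0],
    [-1,0,-0.03,0,0,0,0],
    [-1,0,-0.06,0,0,0,0],
    [-1,0,-0.1,0,0,0,0],
    [-1,0,-0.12,0,0,0,0],
    [-1,0,-0.12,0,0,0,0]
  ]
}}

```text
clock: 3.85
eef_pos: [607.9, -25.4, 159.1]
tcp_rot: [-1.575, 0.002, 1.911]
contact_force: [-0.3, -0.1, -1.0]
opening: 0.354
```

```bash
python3 d.py 486 -300 150 104.6
python3 - <<'E'
from h import *
t=r.grab_frame("top")[:,:,::-1];s=r.grab_frame("scene")[:,:,::-1]
cv2.imwrite("pics/top1.png",t);cv2.imwrite("pics/scene1.png",s)
f=lambda i,x,y,w,h:cv2.resize(i[y:y+h,x:x+w],(390,390),interpolation=cv2.INTER_CUBIC)
cv2.imwrite("pics/m4.png",np.hstack([f(t,235,110,80,80),f(s,140,110,110,110)]))
E
```

```text
t 3.85 pos [607.9 -25.4 159.1] rpy [-9.0240e+01  1.0000e-01  1.0947e+02] open 0.35437606904800617 F [-0.26 -0.1  -1.03] q6 -1.9548957187671987
shift [-0.2183  0.0086  0.2065] rot [ 0.024  0.487 -0.008]
```

View pics/m4.png

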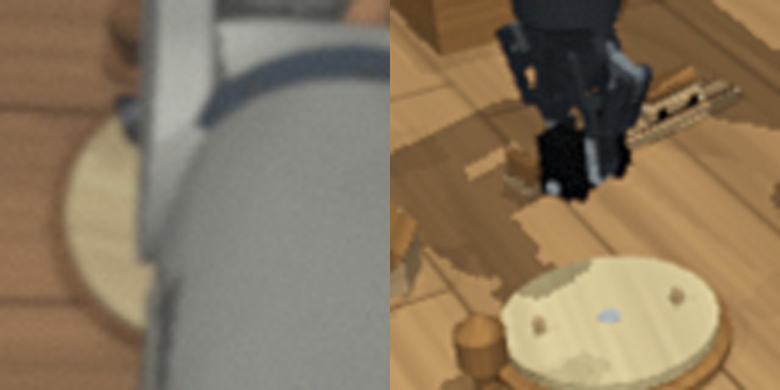

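Call:
{"api": "servo_tool", "payload": {
  "motion": [
    [-1,-0.055,0,0.052,0,0.49,0],
    [-1,-0.11,0.009,0.103,0,0.49,0],
    [-1,-0.164,0.009,0.155,0,0.49,0],
    [-1,-0.205,0.009,0.195,0,0.49,0],
    [-1,-0.218,0.009,0.2065,0,0.49,0],
    [-1,-0.218,0.04,0.2065,0,0.49,0],
    [-1,-0.218,0.07,0.2065,0,0.49,0],
    [-1,-0.218,0.09,0.2065,0,0.49,0],
    [-1,-0.218,0.1,0.2065,0,0.49,0],
    [-1,-0.218,0.1,0.2065,0,0.49,0]
  ]
}}

```text
clock: 5.2
eef_pos: [483.9, -299.3, 55.4]
tcp_rot: [-1.569, -0.002, 1.825]
contact_force: [-1.1, -0.2, -0.4]
opening: 0.356
```

```bash
python3 d.py 486 -300 24 104.6
python3 - <<'E'
from h import *
t=r.grab_frame("top")[:,:,::-1];s=r.grab_frame("scene")[:,:,::-1]
cv2.imwrite("pics/scene2.png",s);cv2.imwrite("pics/top2.png",t)
f=lambda i,x,y,w,h:cv2.resize(i[y:y+h,x:x+w],(390,390),interpolation=cv2.INTER_CUBIC)
cv2.imwrite("pics/m5.png",np.hstack([f(t,320,150,90,90),f(s,160,90,90,90)]))
E
```

```text
t 5.2 pos [ 483.9 -299.3   55.4] rpy [-8.9920e+01 -9.0000e-02  1.0458e+02] open 0.35600213142665016 F [-1.13 -0.24 -0.36] q6 -2.381738968283969
shift [-0.0013  0.0314 -0.0019] rot [-0.008 -0.002  0.009]
```

View pics/m5.png

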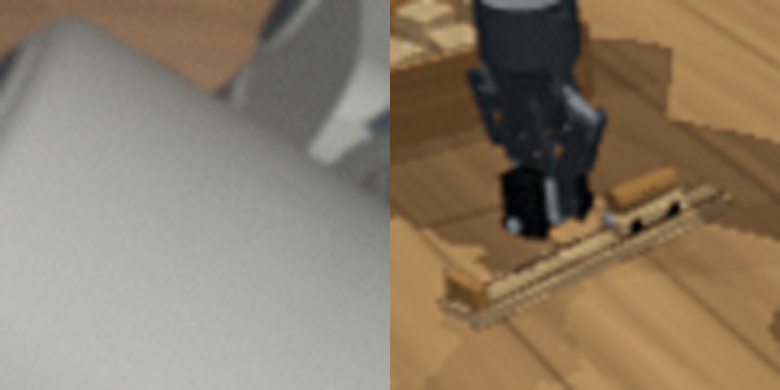

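Run:
```python
from h import *
print(ray("scene",[195.8,136.2],70),proj("scene",[484,-299.3,70]))
```

```text
[[ 485.54720364 -292.23822886]] [[195.30191834 135.22514791]]
```

Call:
{"api": "servo_tool", "payload": {
  "motion": [
    [-1,-0.001,0.01,-0.001,0,0,0],
    [-1,-0.001,0.018,-0.001,0,0,0],
    [-1,-0.001,0.024,-0.001,0,0,0],
    [-1,-0.001,0.026,-0.001,0,0,0],
    [-1,-0.001,0.028,-0.001,0,0,0],
    [-1,-0.001,0.028,-0.001,0,0,0]
  ]
}}

```text
clock: 6.05
eef_pos: [485.8, -300.4, 28.3]
tcp_rot: [-1.571, -0.0, 1.825]
contact_force: [0.6, -0.7, -1.5]
opening: 0.352
```

Not yet touching. I'll go on down in small steps.

Call:
{"api": "servo_tool", "payload": {
  "motion": [
    [-1,0,0.0015,0,0,0,0],
    [-1,0,0.003,0,0,0,0],
    [-1,0,0.003,0,0,0,0]
  ]
}}

```text
clock: 6.42
eef_pos: [485.7, -300.4, 25.2]
tcp_rot: [-1.571, -0.0, 1.825]
contact_force: [0.8, -0.1, -1.5]
opening: 0.352
```

Call:
{"api": "servo_tool", "payload": {
  "motion": [
    [-1,0,0.001,0,0,0,0],
    [-1,0,0.002,0,0,0,0],
    [-1,0,0.002,0,0,0,0]
  ]
}}

```text
clock: 6.8
eef_pos: [485.8, -300.5, 23.7]
tcp_rot: [-1.571, 0.0, 1.825]
contact_force: [-1.0, 0.5, 4.7]
opening: 0.354
```

Call:
{"api": "servo_tool", "payload": {
  "motion": [
    [-0.2,0,0,0,0,0,0],
    [-0.1,0,0,0,0,0,0],
    [0.1,0,0,0,0,0,0],
    [0.3,0,0,0,0,0,0],
    [0.3,0,0,0,0,0,0],
    [0.3,0,-0.02,0,0,0,0],
    [0.3,0,-0.05,0,0,0,0],
    [0.3,0,-0.09,0,0,0,0],
    [0.3,0,-0.14,0,0,0,0],
    [0.3,0,-0.16,0,0,0,0],
    [0.3,0,-0.16,0,0,0,0]
  ]
}}

```text
clock: 8.18
eef_pos: [486.7, -301.0, 184.9]
tcp_rot: [-1.573, 0.003, 1.825]
contact_force: [-0.1, -1.3, 0.5]
opening: 0.655
```

```bash
python3 d.py 449.5 332.5 150 109
```

```text
t 8.175 pos [ 486.7 -301.   184.9] rpy [-90.14   0.15 104.57] open 0.6546309174051762 F [-0.06 -1.26  0.51] q6 -2.3816815154869206
shift [ 0.6225  0.0336 -0.1234] rot [ 0.013 -0.443 -0.015]
```

Call:
{"api": "servo_tool", "payload": {
  "motion": [
    [0.3,0.055,0,-0.011,0,-0.4,0],
    [0.3,0.11,0,-0.022,0,-0.4,0],
    [0.3,0.165,0,-0.033,0,-0.4,0],
    [0.3,0.22,0,-0.044,0,-0.4,0],
    [0.3,0.275,0,-0.055,0,-0.4,0],
    [0.3,0.33,0,-0.065,0,-0.4,0],
    [0.3,0.385,0,-0.076,0,-0.44,0],
    [0.3,0.44,0,-0.087,0,-0.44,0],
    [0.3,0.5,0,-0.099,0,-0.44,0],
    [0.3,0.56,0,-0.111,0,-0.44,0],
    [0.3,0.6225,0.034,-0.1235,0,-0.44,0],
    [0.3,0.6225,0.034,-0.1235,0,-0.44,0]
  ]
}}

```text
clock: 9.68
eef_pos: [446.6, 335.0, 145.9]
tcp_rot: [-1.567, 0.001, 1.905]
contact_force: [0.2, -0.7, -0.0]
opening: 0.652
```

```bash
python3 - <<'E'
from h import *
t=r.grab_frame("top")[:,:,::-1];s=r.grab_frame("scene")[:,:,::-1]
cv2.imwrite("pics/scene3.png",s);cv2.imwrite("pics/top3.png",t)
f=lambda i,x,y,w,h:cv2.resize(i[y:y+h,x:x+w],(390,390),interpolation=cv2.INTER_CUBIC)
cv2.imwrite("pics/m6.png",np.hstack([f(t,315,150,90,95),f(t,240,115,75,75)]))
a=np.radians(14.6)
for n,i,b in(("top",t,(330,155,60,70)),("scene",s,(165,105,85,55))):
    e=roi(i,*b);m=(e.max(2)<60)&(e.max(2)>0);k=big(m);print(n,m.sum(),rect(k),k.mean(0))
    for z in(12,38,64):print(z,rect(ray(n,k,z)))
for n,i,b,th in(("top",t,(240,120,70,70),105),("scene",s,(165,175,75,50),100)):
    g=roi(i,*b);k=big(cv2.morphologyEx((g[...,0]>th).astype(np.uint8),cv2.MORPH_CLOSE,np.ones((5,5))))
    print("disc",n,len(k),circ(ray(n,k,26)))
E
python3 d.py 449.5 332.5 20 109
```

```text
top 216 (array([360.4, 190.5]), array([19.5, 12.4]), 74.1) [360.         190.75471698]
12 (array([ 488.8, -309.8]), array([63.7, 41.6]), 16.8)
38 (array([ 483.9, -300.9]), array([62.2, 40.6]), 16.8)
64 (array([ 479.1, -292. ]), array([60.8, 39.6]), 16.8)
scene 270 (array([195.9, 144.1]), array([20.6, 16.4]), -18.4) [195.73846154 143.84615385]
12 (array([ 462.6, -347.8]), array([133.5,  64.6]), 65.7)
38 (array([ 481.2, -303. ]), array([128.7,  62.3]), 65.7)
64 (array([ 499.7, -258.2]), array([123.9,  60. ]), 65.7)
disc top 141 [601.8 -24.5  82.6]
disc scene 145 [600.2 -21.5  88. ]
t 9.775 pos [447.3 333.  147.2] rpy [-8.9800e+01  7.0000e-02  1.0908e+02] open 0.6528755531092897 F [-0.28 -1.37  0.26] q6 -1.266320120166025
shift [-0.001   0.1271 -0.0023] rot [-0.02   0.008 -0.007]
```

View pics/m6.png

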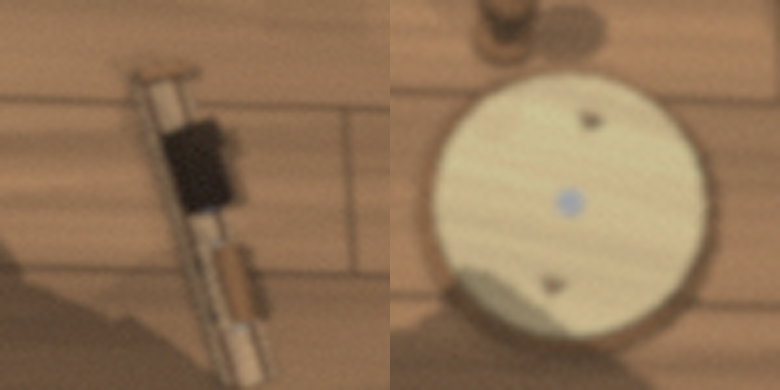

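Run:
```python
from h import *
for n,seeds,cap in(("top",[(278.8,138.1),(271.2,169.6)],(274.6,154)),("scene",[(182,201.8),(221,193.2)],(201.5,199))):
    i=cv2.imread(f"pics/{n}3.png").astype(float)
    d=cv2.medianBlur(i.astype(np.uint8),15).astype(float)
    P=[]
    yy,xx=np.mgrid[:384,:512]
    for u,v in seeds:
        w=np.clip((d-i).max(2)-18,0,None)*(np.hypot(xx-u,yy-v)<5)
        P.append([(w*xx).sum()/w.sum(),(w*yy).sum()/w.sum()])
    u,v=cap
    w=np.clip((i[...,0]-i[...,2])-(d[...,0]-d[...,2])-25,0,None)*(np.hypot(xx-u,yy-v)<6)
    c=[(w*xx).sum()/w.sum(),(w*yy).sum()/w.sum()]
    q=ray(n,P,33);e=q[0]-q[1]
    print(n,np.round(P,1),q.round(1),"mid",q.mean(0).round(1),"len",np.hypot(*e).round(1),"yaw",np.degrees(np.arctan2(e[1],e[0])).round(2),"cap",np.round(c,1),ray(n,c,26).round(1))
```

```text
top [[278.1 137.8]
 [270.9 169.3]] [[652.3 -36.4]
 [546.1 -13.9]] mid [599.2 -25.1] len 108.6 yaw -11.93 cap [274.1 153.4] [[601.1 -24.2]]
scene [[181.5 201.7]
 [220.3 193.3]] [[653.9 -33.4]
 [546.6 -11.4]] mid [600.2 -22.4] len 109.5 yaw -11.59 cap [201.4 198.6] [[598.4 -26. ]]
```

Call:
{"api": "servo_tool", "payload": {
  "motion": [
    [0.3,-0.001,0.04,-0.002,0,0,0],
    [0.3,-0.001,0.08,-0.002,0,0,0],
    [0.3,-0.001,0.11,-0.002,0,0,0],
    [0.3,-0.001,0.128,-0.002,0,0,0],
    [0.3,-0.001,0.131,-0.002,0,0,0],
    [0.3,-0.001,0.131,-0.002,0,0,0]
  ]
}}

```text
clock: 10.52
eef_pos: [451.5, 332.8, 19.0]
tcp_rot: [-1.572, -0.0, 1.902]
contact_force: [-0.5, 0.1, 1.2]
opening: 0.647
```

Call:
{"api": "servo_tool", "payload": {
  "motion": [
    [0.3,-0.001,0.005,0,0,0,0],
    [0.3,-0.001,0.007,0,0,0,0],
    [0.3,-0.001,0.007,0,0,0,0],
    [0.1,-0.001,0.007,0,0,0,0],
    [-0.1,-0.001,0.007,0,0,0,0],
    [-1,-0.001,0.007,0,0,0,0],
    [-1,-0.001,0.007,0,0,0,0],
    [-1,-0.001,0.007,0,0,0,0],
    [-1,-0.001,0.007,0,0,0,0]
  ],
  "grip_force": 40
}}

```text
clock: 11.65
eef_pos: [451.2, 332.3, 11.7]
tcp_rot: [-1.571, -0.001, 1.902]
contact_force: [-2.8, 2.4, 5.4]
opening: 0.459
```

Call:
{"api": "servo_tool", "payload": {
  "motion": [
    [-1,0,-0.005,0,0,0,0],
    [-1,0,-0.015,0,0,0,0],
    [-1,0,-0.03,0,0,0,0],
    [-1,0,-0.06,0,0,0,0],
    [-1,0,-0.1,0,0,0,0],
    [-1,0,-0.13,0,0,0,0],
    [-1,0,-0.13,0,0,0,0]
  ]
}}

```text
clock: 12.52
eef_pos: [452.7, 332.6, 144.3]
tcp_rot: [-1.576, -0.001, 1.902]
contact_force: [-0.1, 0.1, -1.2]
opening: 0.456
```

```bash
python3 d.py 599.8 -24 120 78.2
```

```text
t 12.525 pos [452.7 332.6 144.3] rpy [-9.0280e+01 -6.0000e-02  1.0897e+02] open 0.45603767978162674 F [-0.07  0.1  -1.17] q6 -1.2704073541091172
shift [-0.385   0.024  -0.0231] rot [0.026 3.077 0.014]
```

Call:
{"api": "servo_tool", "payload": {
  "motion": [
    [-1,-0.048,0,-0.003,0,0.4,0],
    [-1,-0.096,0,-0.006,0,0.8,0],
    [-1,-0.144,0,-0.009,0,1.2,0],
    [-1,-0.192,0,-0.012,0,1.6,0],
    [-1,-0.24,0,-0.015,0,2.0,0],
    [-1,-0.29,0,-0.018,0,2.4,0],
    [-1,-0.34,0,-0.021,0,2.8,0],
    [-1,-0.375,0,-0.023,0,3.08,0],
    [-1,-0.385,0,-0.023,0,3.08,0],
    [-1,-0.385,0.02,-0.023,0,3.08,0],
    [-1,-0.385,0.04,-0.023,0,3.08,0],
    [-1,-0.385,0.04,-0.023,0,3.08,0]
  ]
}}

```text
clock: 14.02
eef_pos: [596.1, -24.1, 99.4]
tcp_rot: [-1.566, 0.001, 1.366]
contact_force: [0.6, -0.5, -0.4]
opening: 0.456
```

```bash
python3 d.py 599.8 -24 85 78.2
python3 - <<'E'
from h import *
s=r.grab_frame("scene")[:,:,::-1];t=r.grab_frame("top")[:,:,::-1]
cv2.imwrite("pics/scene4.png",s);cv2.imwrite("pics/top4.png",t)
f=lambda i,x,y,w,h:cv2.resize(i[y:y+h,x:x+w],(w*6,h*6),interpolation=cv2.INTER_CUBIC)
cv2.imwrite("pics/m7.png",f(s,145,130,105,95))
E
```

```text
t 14.025 pos [596.1 -24.1  99.4] rpy [-8.975e+01  4.000e-02  7.824e+01] open 0.4560816344112618 F [ 0.59 -0.52 -0.38] q6 -1.40844698923946
shift [ 0.0008  0.0144 -0.0037] rot [-0.025  0.004 -0.004]
```

View pics/m7.png

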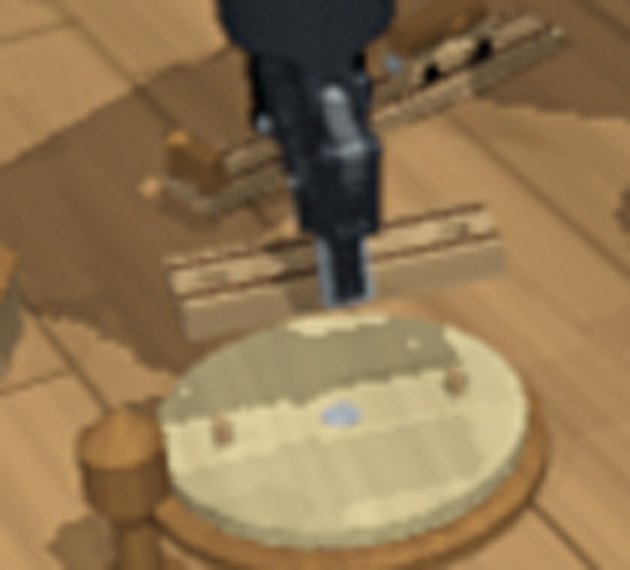

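```bash
python3 - <<'E'
from h import *
q=ray("scene",np.array([[212,275],[458,230]])/6+[145,130]-.4,113.7);e=q[0]-q[1]
print(q,q.mean(0),np.hypot(*e),np.degrees(np.arctan2(e[1],e[0])))
p=ray("scene",np.array([[222,433],[456,382]])/6+[145,130]-.4,33);e=p[0]-p[1]
print(p,p.mean(0),np.hypot(*e),np.degrees(np.arctan2(e[1],e[0])))
E
python3 d.py 599.8 -24 85 78.2
```

```text
[[647.33090137 -36.49394229]
 [539.39195333 -11.06245547]] [593.36142735 -23.77819888] 110.89444091839735 -13.257663598228715
[[653.91635608 -32.91240072]
 [545.87318634 -11.1434232 ]] [599.89477121 -22.02791196] 110.21440427513018 -11.3916695859188
t 14.125 pos [597.8 -24.2 101.3] rpy [-8.996e+01  1.000e-02  7.823e+01] open 0.456032764203476 F [-0.34 -0.3  -0.27] q6 -1.4083789188097398
shift [ 0.0006  0.0163 -0.0019] rot [-0.004  0.003 -0.001]
```

```bash
python3 d.py 602.2 -23.2 48 78.2
```

```text
t 14.125 pos [597.8 -24.2 101.3] rpy [-8.996e+01  1.000e-02  7.823e+01] open 0.456032764203476 F [-0.34 -0.3  -0.27] q6 -1.4083789188097398
shift [ 0.0019  0.0533 -0.0042] rot [-0.004  0.003 -0.001]
```

Call:
{"api": "servo_tool", "payload": {
  "motion": [
    [-1,0.0013,0.01,-0.0025,0,0,0],
    [-1,0.0013,0.025,-0.0025,0,0,0],
    [-1,0.0013,0.04,-0.0025,0,0,0],
    [-1,0.0013,0.05,-0.0025,0,0,0],
    [-1,0.0013,0.052,-0.0025,0,0,0],
    [-1,0.0013,0.052,-0.0025,0,0,0],
    [-1,0.0013,0.052,-0.0025,0,0,0]
  ]
}}

```text
clock: 15.0
eef_pos: [601.2, -24.0, 49.7]
tcp_rot: [-1.572, -0.0, 1.364]
contact_force: [0.5, -0.3, -0.5]
opening: 0.455
```

```bash
python3 d.py 602.2 -23.2 48 78.2
python3 - <<'E'
from h import *
s=r.grab_frame("scene")[:,:,::-1]
cv2.imwrite("pics/scene5.png",s)
f=lambda i,x,y,w,h:cv2.resize(i[y:y+h,x:x+w],(w*8,h*8),interpolation=cv2.INTER_CUBIC)
cv2.imwrite("pics/m8.png",f(s,155,160,90,70))
E
```

```text
t 15.0 pos [601.2 -24.   49.7] rpy [-9.005e+01 -1.000e-02  7.817e+01] open 0.4552249739589235 F [ 0.45 -0.34 -0.52] q6 -1.4067443875810568
shift [ 0.001   0.0017 -0.0008] rot [ 0.005 -0.003  0.001]
```

View pics/m8.png

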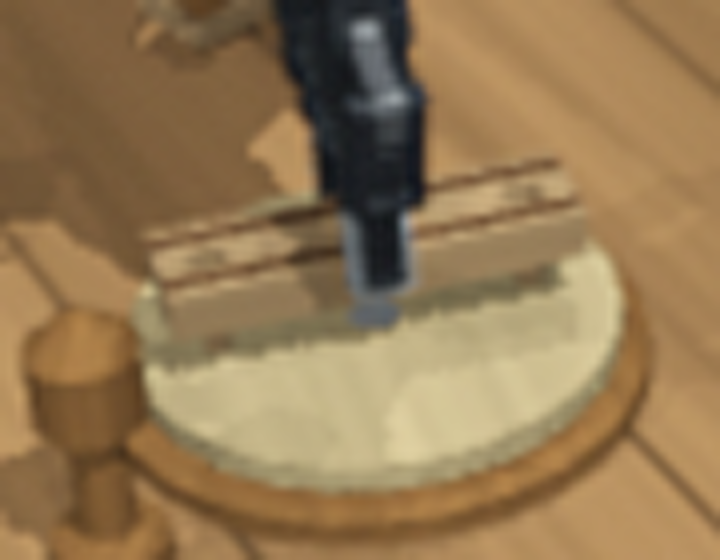

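Run:
```python
from h import *
s=cv2.imread("pics/scene5.png")
g=cv2.cvtColor(s,cv2.COLOR_BGR2GRAY).astype(float);yy,xx=np.mgrid[:384,:512]
P=[]
for u,v in((180.8,191.9),(220.9,183.7)):
    m=np.hypot((xx-u),(yy-v)*1.6)<4.2; w=np.clip(np.percentile(g[m],70)-g,0,None)*m
    P.append([(w*xx).sum()/w.sum(),(w*yy).sum()/w.sum()])
for Q in(np.array(P),np.array([[209,258],[530,192]])/8+[155,160]-.45):
    q=ray("scene",Q,64);e=q[0]-q[1]
    print(np.round(Q,1),q.round(1),q.mean(0),np.hypot(*e),np.degrees(np.arctan2(e[1],e[0])))
```

```text
[[181.  192.7]
 [220.9 184.7]] [[653.  -30.7]
 [545.1  -6.8]] [599.05371072 -18.73747462] 110.55224979991877 -12.50355846546263
[[180.7 191.8]
 [220.8 183.6]] [[651.9 -35. ]
 [542.7 -11.9]] [597.33748435 -23.45196381] 111.61264602725488 -11.962785292211473
```

Call:
{"api": "servo_tool", "payload": {
  "motion": [
    [-1,0.0007,0.0,-0.0014,0,0,0],
    [-1,0.0007,0.003,-0.0014,0,0,0],
    [-1,0.0007,0.006,-0.0014,0,0,0],
    [-1,0.0007,0.008,-0.0014,0,0,0],
    [-1,0.0007,0.008,-0.0014,0,0,0],
    [-1,0.0007,0.008,-0.0014,0,0,0]
  ]
}}

```text
clock: 15.8
eef_pos: [602.4, -23.6, 41.3]
tcp_rot: [-1.571, 0.0, 1.364]
contact_force: [-0.4, 1.3, -0.9]
opening: 0.456
```

Call:
{"api": "servo_tool", "payload": {
  "motion": [
    [-1,0,0.001,0,0,0,0],
    [-1,0,0.002,0,0,0,0],
    [-1,0,0.003,0,0,0,0],
    [-1,0,0.004,0,0,0,0],
    [-1,0,0.004,0,0,0,0]
  ]
}}

```text
clock: 16.42
eef_pos: [602.3, -23.6, 37.2]
tcp_rot: [-1.571, 0.0, 1.364]
contact_force: [-0.2, 0.1, -0.2]
opening: 0.457
```

Call:
{"api": "servo_tool", "payload": {
  "motion": [
    [-1,0,0.001,0,0,0,0],
    [-1,0,0.002,0,0,0,0],
    [-1,0,0.003,0,0,0,0],
    [-1,0,0.004,0,0,0,0],
    [-1,0,0.004,0,0,0,0]
  ]
}}

```text
clock: 17.05
eef_pos: [602.3, -23.6, 33.2]
tcp_rot: [-1.571, 0.0, 1.364]
contact_force: [0.8, 0.2, 0.2]
opening: 0.456
```

Call:
{"api": "servo_tool", "payload": {
  "motion": [
    [-1,0,0.001,0,0,0,0],
    [-1,0,0.002,0,0,0,0],
    [-1,0,0.003,0,0,0,0],
    [-1,0,0.004,0,0,0,0],
    [-1,0,0.004,0,0,0,0]
  ]
}}

```text
clock: 17.68
eef_pos: [602.3, -23.6, 29.7]
tcp_rot: [-1.571, 0.0, 1.364]
contact_force: [-2.8, -0.3, 4.8]
opening: 0.461
```

Call:
{"api": "servo_tool", "payload": {
  "motion": [
    [-0.05,0,0,0,0,0,0],
    [0.1,0,0,0,0,0,0],
    [0.3,0,0,0,0,0,0],
    [0.3,0,0,0,0,0,0],
    [0.3,0,-0.01,0,0,0,0],
    [0.3,0,-0.03,0,0,0,0],
    [0.3,0,-0.07,0,0,0,0],
    [0.3,0,-0.12,0,0,0,0],
    [0.3,0.06,-0.16,0,0,0,0],
    [0.3,0.12,-0.18,0,0,0,0],
    [0.3,0.18,-0.18,0,0,0,0],
    [0.3,0.24,-0.18,0,0,0,0]
  ]
}}

```text
clock: 19.18
eef_pos: [651.3, 208.9, 212.2]
tcp_rot: [-1.574, -0.001, 1.364]
contact_force: [0.4, -0.5, -0.1]
opening: 0.651
```

Run:
```python
from h import *
s=r.grab_frame("scene")[:,:,::-1];t=r.grab_frame("top")[:,:,::-1]
f=lambda i,x,y,w,h:cv2.resize(i[y:y+h,x:x+w],(390,390),interpolation=cv2.INTER_CUBIC)
cv2.imwrite("pics/m9.png",np.hstack([f(t,240,115,160,160),f(s,155,120,110,110)]))
b=(240,120,70,70);x,y,w,h=b
S=cv2.cvtColor(cv2.resize(t[y:y+h,x:x+w],None,fx=4,fy=4,interpolation=2),cv2.COLOR_BGR2HSV)[...,1]
print(r.sense()['clock'],r.sense()['eef_pos'])
```

```text
19.275 [651.44718101 212.95263538 211.30323578]
```

View pics/m9.png

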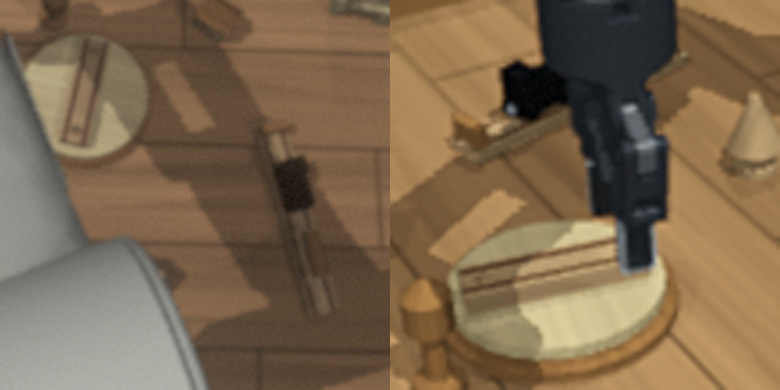

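The track piece lies flat on the disc, with the peg dots showing in both holes. The engine stands on the siding between the wagon and the buffer stop. I'll let the arm settle and hand in.

Call:
{"api": "servo_tool", "payload": {
  "motion": [
    [0.3,0,0,0,0,0,0],
    [0.3,0,0,0,0,0,0],
    [0.3,0,0,0,0,0,0],
    [0.3,0,0,0,0,0,0]
  ]
}}

```text
clock: 19.77
eef_pos: [650.7, 206.0, 209.4]
tcp_rot: [-1.571, 0.0, 1.363]
contact_force: [0.6, 0.0, 0.1]
opening: 0.652
```

```bash
python3 -c "
from rig import r
print(r.sense()['contact_force'],r.sense()['qvel'].round(3));print(r.sign_off())"
```

```text
[0.57315773 0.01844537 0.11821727] [ 0.003  0.004 -0.001  0.001 -0.     0.001]
the job is handed in; nothing more can be done
None
```

I parked the engine on the siding, then lifted the track piece out of its tray and lowered it over the two pegs onto the disc. I handed the job in at about 19.8 s; sign-off gives no verdict.

- **Engine:** it was released about 40 mm along the siding from its centre and about 1 mm off the centre line. The yaw read within about 2° of the siding, and the last picture shows it upright between the wagon and the buffer stop. I did not measure its height after release; it was lowered until it touched the track.
- **Track piece:** it went down over the pegs with no sideways or upward resistance until it met the disc at the expected height (4.8 N). In the last pictures it lies flat on the disc, though the gripper hid its far end in one view. I did not measure its final centring.
- **Everything else:** the wagon and the bystanders in the last pictures appear in place. I did not measure them.
- **Disagreements:** the two cameras put the disc centre up to about 4 mm apart, so I used an average. An automatic measurement of the track piece's holes was spoiled by the dark grooves, so I used positions read by eye instead.

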